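Load the blue tube rack into the analyser drawer

TASK

Load the analyser for its next run: set the blue tube rack (the rectangular one with white caps, not the orange or green one) upright on the floor of the open sample drawer, lengthwise along the drawer's travel, then slide the drawer fully shut with the rack inside. Keep the rack upright all the way, and let go of everything at the end.

Things in the scene. Friction and masses are not known exactly. Their poses are not given: they have to be found in the camera images.
- blue_rack_center (a point): Centre of the loose blue tube rack, 26 mm above its underside: a plastic block 80 mm long (its x), 46 mm wide (its y), 45 mm tall, with 15 white caps that bring it to 52 mm; about 140 g. It stands on the table (z = 0) in one of three places; an orange and a green rack of the same shape stand in the others. Grip it across the 46 mm width.
- sample_drawer (a joint): How far the analyser's drawer is open, in m: 0 shut, at its stop; 0.145 fully open. Starts almost fully open. It slides level; pushing its handle along +x of drawer_floor shuts it. It stays where left: sliding friction about 2 N plus drag of 5 N per m/s, no latch, no spring.
- drawer_floor (a point): Centre of the drawer's floor (upper face), 32 mm above the table; moves with the drawer. x: shutting direction, y: left looking in, z: up. Clear floor: x -65 to +60 mm, y -75 to +75; 10 mm rim at sides and rear, in front (-x) a white panel 68 mm high, 12 thick. Silver analyser behind: deck top 112 mm over the table, opening 66 mm high over this floor, hood (220 mm high) from 110 mm behind its face.
- drawer_handle (a point): Middle of the drawer's dark bar handle, 85 mm above the table: a round level bar 11 mm thick, 120 mm long along y, 35 mm out from the white front panel (112 mm to -x of drawer_floor and 53 mm above it); axes as drawer_floor. It moves with the drawer.
There are look-alikes about, which are no part of the job. What is meant by the part that bears blue_rack_center is not yellow, and is the larger of those in its own colour.

How it is judged:
By the outcome, as a careful person would: the job done as asked, in the order asked, and still so for the second after the job is handed in, with the robot touching nothing.
It also fails if it takes over 48 s, if anything falls off the work surface, if the arm or the gripper's body presses on something with over 40 N, if the wrist force passes 120 N, or if a joint passes its speed limit or range.

ROBOT

A 6-joint arm with a two-finger parallel gripper is mounted at the origin on the work surface. World frame = base frame: x ahead of the robot, y to its left, z up, the work surface at z = 0. Lengths are in mm, angles in rad, forces in N, time in s.
With the tool pointing down it reaches from about 350 to 975 mm from the base axis. Payload 7.1 kg.
Tool frame: the origin (TCP) lies at the very end of the fingers, on their centre line; the grasp point (between the pads) lies 19 mm behind it (ctrl.tcp_to_grasp is the distance from the TCP to the grasp point, in mm); z points along the fingers, x is the direction in which the jaws open and shut, and the axes are right-handed (so a half turn about z gives the same grasp; the last joint's range is limited). The gripper opens to 88 mm and grips with 3 to 60 N. Pads are 20 mm wide; open, the fingers measure 115 mm over their backs; the gripper's body (75 mm by 178 mm) begins 61 mm behind the grasp point.
Start: joints at [1.18, 0.423, 1.63, -0, 1.089, -0.019], TCP at [227.026, 582.292, 222.675] pointing down, gripper open.
Joint ranges: [-3, 3], [-0.9, 2.11], [0.09, 2.58], [-1.31, 4.45], [0.11, 2.69], [-2.54, 2.54]. Speed limits (rad/s): [2.39, 2.39, 3.01, 3.14, 3.14, 3.14].

INTERFACE

Orientations are given as a rotation vector (axis times angle).
In Python, from workcell import get_obs, viewer, ctrl, masks_of gives the robot as it stands. The module is installed in compiled form; this text tells all that it offers.
- The arm moves only by the shell command python3 -m inch 'ROWS'. ROWS is JSON, a list of rows, each an object of numbers: "tx", "ty", "tz": the shift along the tool's x, y, z in cm; "ax", "ay", "az": the turn, a rotation vector about the tool's x, y, z in degrees; "jaw": the opening, from 0 (shut) to 1 (fully open). In form: [{"tx": .., "ty": .., "tz": .., "ax": .., "ay": .., "az": .., "jaw": ..}, ...]. A call has 1 to 12 rows; each row shifts and turns the commanded pose from where the row before left it, along the tool's axes as they then stand; what a row does not reach is not made up. A row lasts 1/8 s, in which the tool goes at most 62.5 mm and 10.7 degrees, less where a joint would pass 70% of its speed; a pose out of reach is approached as far as the arm can. A call is refused whole if a number of a shift passes 6.25 or a number of a turn 10.7, either way. A call with a gripper value outside its range is refused whole. The fingers move at their own pace and stop on an object; the grip force is fixed at half the most. Time passes only in rows, so rows that do not move let the fingers close. It gives the time, the measured TCP pose, the force and the opening at its end, in the units of the state.
- get_obs(): the state, without advancing time (a new reading comes with each control period).
- viewer.get_image(name): name is "scene" or "top" or "wrist"; returns (picture, depth): 400x640x3 uint8, red, green, blue; 400x640 float32, mm along the optical axis (not along the pixel's ray), 0 where there is no reading.
- viewer.get_calibration(name): a dict with "fx", "fy", "cx", "cy" (pixels), "rvec" (rotation vector, rad) and "tvec" (3), from world to camera coordinates, as OpenCV has them. Camera axes: x right, y down, z forward; pixel columns grow to the right and rows downward; lengths in mm; the calibration is good to about 2 mm. A picture is of the moment at which its call begins: read the wrist's pose just before it. get_calibration takes no time and is no camera call; for the wrist camera it gives the pose at the moment of the call.
- ctrl.close_job(): hands the job in, once; it reports no verdict.
Trained networks look in the newest picture that a camera, given by its name, has taken for a name from the list of things; names that differ only in an ending like _2 or _b are one class to them, and where a whole thing is asked for, a point or a joint stands for the part that bears it (a point fixed in the world has none). Each returns a list of dicts, best first, with "score" (0 to 1); they miss things now and then, are a little off and sometimes report something else, mostly with a low value. They report only what shows in the picture. A call takes as long as a camera call. They do not tell look-alikes from the thing itself.
- masks_of(camera, thing): "pixels" (400x640 bool, what is visible of it) and "location" ([column, row] in pixels, amid what is visible of it).
The state is a dict: "t": time; "qpos": joint angles; "qvel": joint speeds; "joint_torque": joint torques, N m; "ee_pos": TCP position; "orientation": TCP orientation; "ft_force": force on the tool from outside, world axes, zero at the start; "moment": the same for the moment, N m; "width": finger opening in mm.
Only numpy, scipy, OpenCV 4.12 (cv2) and the standard library are available. Lean on these libraries where they do the work, as an engineer would, in place of code of your own. Each camera call takes 0.05 s, during which the arm holds its last target. There are 200 camera calls.

## Working session

There is one attempt and no reset: what is moved stays moved. The work goes in short steps, Python scripts to look and compute and a shell command to move; the robot and the scene stay as the last step left them, time stands still between calls to the robot, and variables do not carry over. Pictures are saved under pics/ and viewed, about 8 in all and at most 12, crops included, and the job is handed in when it is done.

```bash
mkdir -p pics
cat > h.py <<'E'
import numpy as np, cv2
from scipy.spatial.transform import Rotation as R
from workcell import get_obs, viewer, ctrl, masks_of
def cal(n):
    c=viewer.get_calibration(n); return c, R.from_rotvec(np.ravel(c["rvec"])).as_matrix(), np.ravel(c["tvec"])
def cloud(n,d,C=None):
    c,Rm,t=C or cal(n); v,u=np.mgrid[:400,:640]
    P=np.stack([(u-c["cx"])/c["fx"]*d,(v-c["cy"])/c["fy"]*d,d],-1)
    return (P-t)@Rm
def save(n,im,s=1):
    cv2.imwrite("pics/"+n,cv2.resize(im,None,fx=s,fy=s,interpolation=cv2.INTER_CUBIC)[:,:,::-1])
E
python3 - <<'E'
from h import *
o=get_obs(); print(o["t"],o["ee_pos"],o["orientation"],o["width"])
for n in("top","scene"):
    im,d=viewer.get_image(n); save(n+"1.png",im); W=cloud(n,d); np.savez(n+"1.npz",im=im,d=d,W=W)
    for th in("blue_rack_center","drawer_floor","drawer_handle"):
        for m in masks_of(n,th):
            p=m["pixels"]&(d>0); Q=W[p]
            print(n,th,round(m["score"],2),np.round(m["location"]),p.sum(),np.median(Q,0).round(),np.percentile(Q,98,axis=0).round(), np.percentile(Q,2,axis=0).round())
E
```

```text
0.0 [226.81193518 581.79023766 221.89994932] [ 2.59304456e+00  1.77210926e+00 -2.04973960e-03] 87.85641668021887
top blue_rack_center 0.86 [412. 225.] 460 [ 461. -262.   34.] [ 482. -233.   40.] [ 442. -291.   -1.]
top blue_rack_center 0.81 [333. 289.] 507 [337. -84.  35.] [355. -54.  42.] [ 315. -112.    0.]
top blue_rack_center 0.73 [364. 235.] 795 [ 446. -157.   47.] [ 484. -128.   55.] [ 408. -184.   39.]
top drawer_floor 0.58 [202. 189.] 5301 [561. 195.  33.] [638. 273. 101.] [461. 115.  29.]
top drawer_handle 0.79 [200. 187.] 5263 [562. 196.  33.] [639. 273. 101.] [462. 115.  28.]
scene blue_rack_center 0.81 [222. 201.] 549 [ 473. -258.   30.] [ 485. -232.   37.] [ 449. -284.    2.]
scene blue_rack_center 0.71 [270. 194.] 1042 [ 463. -154.   43.] [ 490. -125.   52.] [ 418. -190.    5.]
scene blue_rack_center 0.59 [310. 166.] 576 [349. -84.  30.] [356. -54.  39.] [ 313. -118.   -2.]
scene drawer_floor 0.93 [450. 224.] 6038 [519. 201.  33.] [596. 276.  99.] [464. 121.  29.]
scene drawer_handle 0.63 [450. 227.] 6051 [519. 202.  33.] [596. 276.  99.] [465. 120.  29.]
```

View pics/top1.png

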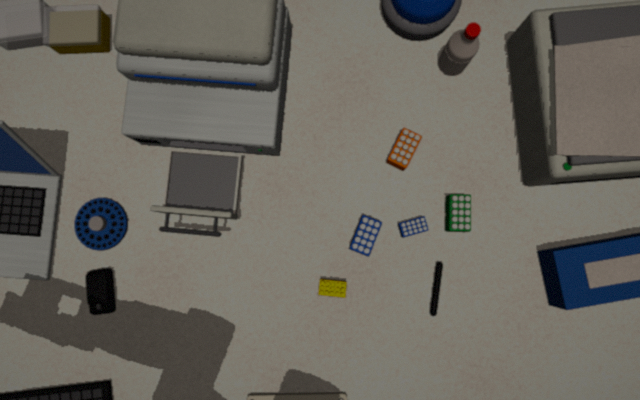

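View pics/scene1.png

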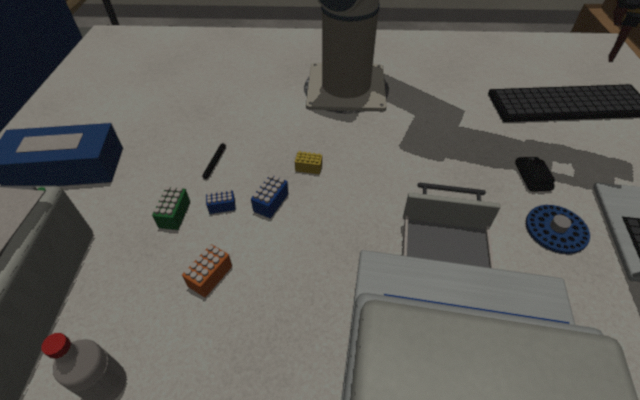

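Top view: large blue rack (364,235) is my target. Look-alikes: small blue (412,225), yellow (333,289), orange (404,148), green (458,212), and a round blue rack (100,223). The drawer is at (203,185), with its handle at (190,231).

Run:
```python
from h import *
z=np.load("top1.npz"); im,d,W=z["im"],z["d"],z["W"]
save("crop1.png",np.vstack([im[200:260,320:480],im[140:240,140:300]]),4)
m=masks_of("top","blue_rack_center")
im2,_=None,None
v,u=np.mgrid[:400,:640]
s=(u>340)&(u<392)&(v>205)&(v<265)&(W[...,2]>35)&(d>0)
print("rack",cv2.minAreaRect(W[s][:,:2].astype(np.float32)),np.percentile(W[s][:,2],[5,50,95]))
# drawer
b=(u>145)&(u<246)&(v>150)&(v<240)&(d>0)
pt=b&(W[...,2]>92)&(W[...,2]<112)&(v>195)
print("panel top",pt.sum(),cv2.minAreaRect(W[pt][:,:2].astype(np.float32)),np.median(W[pt][:,2]))
h=b&(W[...,2]>75)&(W[...,2]<95)&(v>222)
print("handle",h.sum(),cv2.minAreaRect(W[h][:,:2].astype(np.float32)),np.median(W[h],0))
f=b&(W[...,2]>26)&(W[...,2]<37)
print("floor",f.sum(),cv2.minAreaRect(W[f][:,:2].astype(np.float32)),np.median(W[f],0))
for vv in range(150,240,4): print(vv,W[vv,[165,185,205,225],2].round().astype(int))
dk=(u>120)&(u<285)&(v>80)&(v<155)&(W[...,2]>105)&(W[...,2]<118)
print("deck",cv2.minAreaRect(W[dk][:,:2].astype(np.float32)),np.median(W[dk][:,2]))
```

```text
rack ((446.54461669921875, -158.43893432617188), (46.27760314941406, 79.94302368164062), 66.71661376953125) [42.20331458 47.00595983 54.32394874]
panel top 522 ((484.40850830078125, 203.3424835205078), (166.25369262695312, 51.81586456298828), 83.36109161376953) 99.49487139862752
handle 375 ((467.46484375, 206.0330047607422), (128.69508361816406, 26.765470504760742), 87.62590026855469) [464.43625809 201.56101634  89.37351261]
floor 3745 ((567.319091796875, 191.60342407226562), (160.1903533935547, 143.521484375), 84.82733917236328) [573.51948412 194.05792162  32.38872463]
150 [-1 44  3 19]
154 [ 0 27 37 42]
158 [-1 33 33 31]
162 [ 5 34 32 34]
166 [ 3 30 33 30]
170 [ 1 33 32 31]
174 [ 1 35 29 32]
178 [ 0 32 34 30]
182 [38 36 32 30]
186 [43 32 33 32]
190 [44 31 35 35]
194 [40 31 31 35]
198 [42 30 33 32]
202 [38 32 35 30]
206 [97 31 35 36]
210 [101  99 100  34]
214 [ 1 70 98 99]
218 [86  5 -6 42]
222 [89  1 -2  1]
226 [88  1  0 -1]
230 [90 91 87  0]
234 [ 1  0 89  0]
238 [ 0  0  1 -2]
deck ((716.5408935546875, 176.95005798339844), (321.21600341796875, 138.47450256347656), 83.59031677246094) 112.41307840278387
```

View pics/crop1.png

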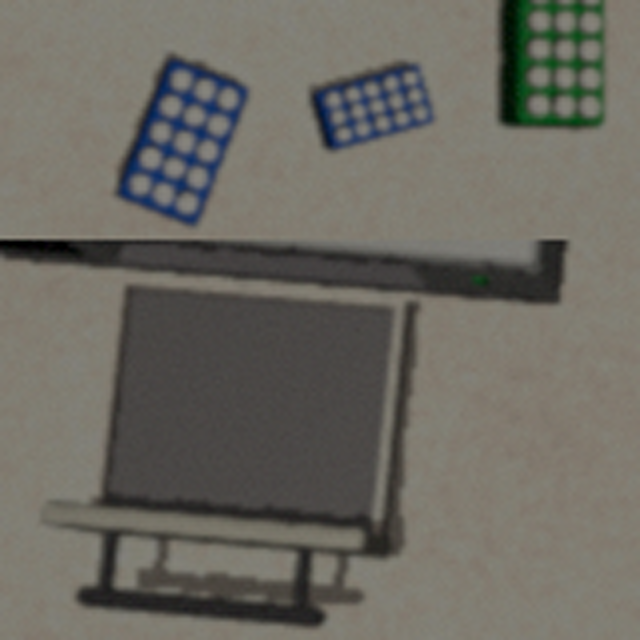

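The crop confirms the larger blue rack of the pair: centre (446,-158), long axis at -23°, size 46×80. I'll move over it now.

```bash
python3 -m inch '[{"tx":-4.4,"ty":3.4},{"tx":-4.4,"ty":3.4},{"tx":-4.4,"ty":3.4},{"tx":-4.4,"ty":3.4},{"tx":-4.4,"ty":3.4},{"tx":-4.4,"ty":3.4},{"tx":-4.4,"ty":3.4},{"tx":-4.4,"ty":3.4},{"tx":-4.4,"ty":3.4},{"tx":-4.4,"ty":3.4},{"tx":-4.4,"ty":3.4},{"tx":-4.4,"ty":3.4}]'
python3 - <<'E'
from h import *
z=np.load("top1.npz"); W=z["W"]; v,u=np.mgrid[:400,:640]
def ln(s,n):
    P=W[s][:,:2].astype(np.float32); l=cv2.fitLine(P,cv2.DIST_HUBER,0,.01,.01).ravel(); a=np.degrees(np.arctan2(l[1],l[0]))%180
    a0=np.radians(83.5); e=np.array([np.cos(a0-np.pi/2),np.sin(a0-np.pi/2)]); f=np.array([np.cos(a0),np.sin(a0)])
    print(n,s.sum(),"ang",a.round(1),"med",np.median(P,0).round(1),"along x",np.percentile(P@e,[2,50,98]).round(1),"y",np.percentile(P@f,[1,50,99]).round(1))
b=(u>145)&(u<246)&(v>150)&(v<240)
ln(b&(W[...,2]>93)&(W[...,2]<108)&(v>200)&(v<219),"panel")
ln(b&(W[...,2]>82)&(W[...,2]<95)&(v>227)&(u>162)&(u<220),"handle")
ln(b&(abs(W[...,2]-32)<5)&(v>155)&(v<205)&(u>170)&(u<238),"floor")
ln((u>120)&(u<285)&(v>80)&(v<155)&(abs(W[...,2]-112)<5),"deck")
E
```

```text
panel 480 ang 83.2 med [503.8 200.8] along x [472.2 477.9 484. ] y [174.6 256.2 339.1]
handle 303 ang 84.2 med [462.7 197.1] along x [432.  437.2 445.8] y [195.1 248.1 310.9]
floor 3154 ang 94.0 med [577.7 192.4] along x [498.9 552.3 604.9] y [185.8 256.4 328.3]
deck 8384 ang 83.7 med [704.5 174.4] along x [625.4 680.2 736.2] y [ 99.1 253.1 411.2]$[0]: bad value
```

```bash
python3 -m inch '[{"tx":-4.4,"ty":3.4,"tz":0,"ax":0,"ay":0,"az":0,"jaw":1},{"tx":-4.4,"ty":3.4,"tz":0,"ax":0,"ay":0,"az":0,"jaw":1},{"tx":-4.4,"ty":3.4,"tz":0,"ax":0,"ay":0,"az":0,"jaw":1},{"tx":-4.4,"ty":3.4,"tz":0,"ax":0,"ay":0,"az":0,"jaw":1},{"tx":-4.4,"ty":3.4,"tz":0,"ax":0,"ay":0,"az":0,"jaw":1},{"tx":-4.4,"ty":3.4,"tz":0,"ax":0,"ay":0,"az":0,"jaw":1},{"tx":-4.4,"ty":3.4,"tz":0,"ax":0,"ay":0,"az":0,"jaw":1},{"tx":-4.4,"ty":3.4,"tz":0,"ax":0,"ay":0,"az":0,"jaw":1},{"tx":-4.4,"ty":3.4,"tz":0,"ax":0,"ay":0,"az":0,"jaw":1},{"tx":-4.4,"ty":3.4,"tz":0,"ax":0,"ay":0,"az":0,"jaw":1},{"tx":-4.4,"ty":3.4,"tz":0,"ax":0,"ay":0,"az":0,"jaw":1},{"tx":-4.4,"ty":3.4,"tz":0,"ax":0,"ay":0,"az":0,"jaw":1}]'
```

```text
t: 1.95
ee_pos: [415.8, -59.8, 223.1]
orientation: [2.593, 1.772, 0.001]
ft_force: [0.8, 0.8, 0.6]
width: 87.8
```

```bash
python3 -m inch '[{"tx":-4,"ty":3.2,"tz":0,"ax":0,"ay":0,"az":1,"jaw":1},{"tx":-4,"ty":3.2,"tz":0,"ax":0,"ay":0,"az":1,"jaw":1},{"tx":0,"ty":0,"tz":0,"ax":0,"ay":0,"az":0,"jaw":1}]'
python3 - <<'E'
from h import *
C=cal("wrist"); im,d=viewer.get_image("wrist"); save("w1.png",im); W=cloud("wrist",d,C)
for m in masks_of("wrist","blue_rack_center"):
    p=m["pixels"]; k=cv2.dilate(p.astype(np.uint8),np.ones((5,5)))>0
    k&=(W[...,2]>36)&(W[...,2]<62)&(d>0)
    print(m["score"],m["location"],p.sum(),cv2.minAreaRect(W[k][:,:2].astype(np.float32)),np.percentile(W[k],[2,50,98],axis=0).round(1))
o=get_obs();print(o["t"],o["ee_pos"],o["orientation"])
E
```

```text
t: 2.33
ee_pos: [446.0, -158.8, 222.9]
orientation: [2.627, 1.721, 0.001]
ft_force: [0.1, 0.5, 0.1]
width: 88.1
0.84 [342.3, 61.5] 1946 ((332.53729248046875, -82.13717651367188), (53.92340850830078, 28.135986328125), 82.72966766357422) [[ 318.3 -107.7   36.6]
 [ 332.6  -82.2   39.1]
 [ 347.2  -57.6   40.8]]
0.69 [256.4, 214.3] 1065 ((458.52142333984375, -255.97164916992188), (27.088743209838867, 39.925453186035156), 13.432740211486816) [[ 443.4 -275.1   36.2]
 [ 457.4 -253.8   37.6]
 [ 472.6 -236.3   39.1]]
0.67 [322.4, 175.2] 2612 ((442.87945556640625, -156.4199676513672), (45.859291076660156, 78.83301544189453), 66.43584442138672) [[ 404.7 -184.6   43. ]
 [ 440.4 -155.6   46.3]
 [ 480.1 -126.8   53.3]]
2.425 [ 444.619569   -156.02311436  222.4486008 ] [-2.62486093e+00 -1.72467316e+00  4.94198988e-04]
```

View pics/w1.png

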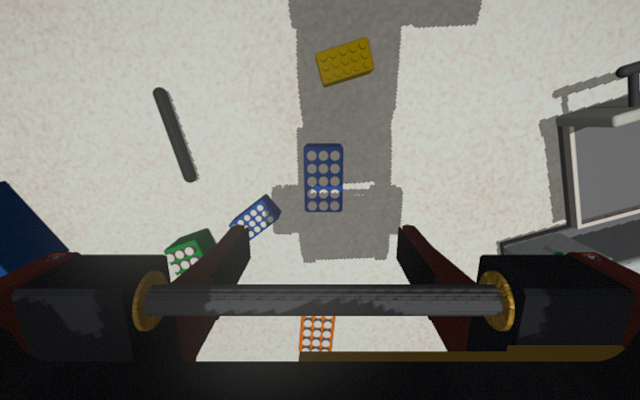

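Wrist view: the blue rack is at (322,178), centred between and aligned with the open fingers, and both fingers have clear space. The yellow look-alike is at (345,61) and the small blue one at (255,215). Descending to grip.

```bash
python3 -m inch '[{"tx":0,"ty":0,"tz":5,"ax":0,"ay":0,"az":0,"jaw":1},{"tx":0,"ty":0,"tz":5,"ax":0,"ay":0,"az":0,"jaw":1},{"tx":0,"ty":0,"tz":5,"ax":0,"ay":0,"az":0,"jaw":1},{"tx":0,"ty":0,"tz":3.5,"ax":0,"ay":0,"az":0,"jaw":1},{"tx":0,"ty":0,"tz":2.6,"ax":0,"ay":0,"az":0,"jaw":1},{"tx":0,"ty":0,"tz":0,"ax":0,"ay":0,"az":0,"jaw":1},{"tx":0,"ty":0,"tz":0,"ax":0,"ay":0,"az":0,"jaw":0.3},{"tx":0,"ty":0,"tz":0,"ax":0,"ay":0,"az":0,"jaw":0.3},{"tx":0,"ty":0,"tz":0,"ax":0,"ay":0,"az":0,"jaw":0.3},{"tx":0,"ty":0,"tz":0,"ax":0,"ay":0,"az":0,"jaw":0.3},{"tx":0,"ty":0,"tz":0,"ax":0,"ay":0,"az":0,"jaw":0.3},{"tx":0,"ty":0,"tz":0,"ax":0,"ay":0,"az":0,"jaw":0.3}]'
```

```text
t: 3.92
ee_pos: [445.2, -156.1, 12.1]
orientation: [2.624, 1.727, 0.0]
ft_force: [-1.8, -0.5, 6.4]
width: 45.7
```

```bash
python3 -m inch '[{"tx":0,"ty":0,"tz":-2,"ax":0,"ay":0,"az":0,"jaw":0.3},{"tx":0,"ty":0,"tz":-4,"ax":0,"ay":0,"az":-4.2,"jaw":0.3},{"tx":0,"ty":0,"tz":-4,"ax":0,"ay":0,"az":-4.2,"jaw":0.3},{"tx":0,"ty":0,"tz":-3.5,"ax":0,"ay":0,"az":-4.2,"jaw":0.3},{"tx":0,"ty":0,"tz":-1.5,"ax":0,"ay":0,"az":-4.2,"jaw":0.3},{"tx":3,"ty":0.7,"tz":0,"ax":0,"ay":0,"az":0,"jaw":0.3},{"tx":5,"ty":1.2,"tz":0,"ax":0,"ay":0,"az":0,"jaw":0.3},{"tx":5.5,"ty":1.3,"tz":0,"ax":0,"ay":0,"az":0,"jaw":0.3},{"tx":5.5,"ty":1.3,"tz":0,"ax":0,"ay":0,"az":0,"jaw":0.3},{"tx":5.5,"ty":1.3,"tz":0,"ax":0,"ay":0,"az":0,"jaw":0.3},{"tx":5.5,"ty":1.3,"tz":0,"ax":0,"ay":0,"az":0,"jaw":0.3},{"tx":4,"ty":1,"tz":0,"ax":0,"ay":0,"az":0,"jaw":0.3}]'
python3 -m inch '[{"tx":2,"ty":0.5,"tz":0,"ax":0,"ay":0,"az":0,"jaw":0.3},{"tx":0,"ty":0,"tz":0,"ax":0,"ay":0,"az":0,"jaw":0.3},{"tx":0,"ty":0,"tz":0,"ax":0,"ay":0,"az":0,"jaw":0.3}]'
python3 - <<'E'
from h import *
C=cal("wrist"); im,d=viewer.get_image("wrist"); W=cloud("wrist",d,C); np.savez("w2.npz",W=W,d=d,im=im)
o=get_obs();print(o["t"],o["ee_pos"],o["orientation"],o["width"],o["ft_force"])
im2,d2=viewer.get_image("scene"); save("ws2.png",np.vstack([im,im2]),0.75)
a0=np.radians(83.5); e=np.array([np.sin(a0),-np.cos(a0)]); f=np.array([np.cos(a0),np.sin(a0)])
X=W[...,:2]@e; Y=W[...,:2]@f; Z=W[...,2]
print("tcp drawer xy",o["ee_pos"][:2]@e,o["ee_pos"][:2]@f)
for n,s in (("panel",(abs(Z-100)<5)&(abs(X-478)<25)&(d>0)),("handle",(abs(Z-88)<5)&(abs(X-437)<15)&(d>0)),("floor",(abs(Z-32)<5)&(abs(X-548)<75)&(abs(Y-256)<90)&(d>0))):
    if s.sum()>20: print(n,s.sum(),np.percentile(X[s],[2,50,98]).round(1),np.percentile(Y[s],[1,50,99]).round(1),np.polyfit(Y[s],X[s],1).round(3))
E
```

```text
t: 5.42
ee_pos: [564.1, 175.0, 161.3]
orientation: [-2.342, -2.093, 0.001]
ft_force: [0.8, -0.4, -1.8]
width: 45.9
t: 5.8
ee_pos: [570.5, 190.6, 161.3]
orientation: [-2.344, -2.091, 0.002]
ft_force: [0.1, -0.0, -0.7]
width: 45.7
5.85 [570.58322502 190.51125807 161.4434898 ] [-2.34496748e+00 -2.09018448e+00  1.91644394e-03] 45.84508515349304 [ 0.22036447 -0.04921964 -1.52541947]
tcp drawer xy 545.3489470271975 253.8784790049317
panel 3645 [469.5 475.2 480.4] [177.8 260.2 339.8] [4.00000e-03 4.74021e+02]
handle 3153 [428.8 435.5 449.9] [196.9 258.7 320.9] [5.00000e-03 4.34687e+02]
floor 10074 [483.9 514.  592.4] [183.7 263.7 333.6] [4.40000e-02 5.09778e+02]
```

View pics/ws2.png

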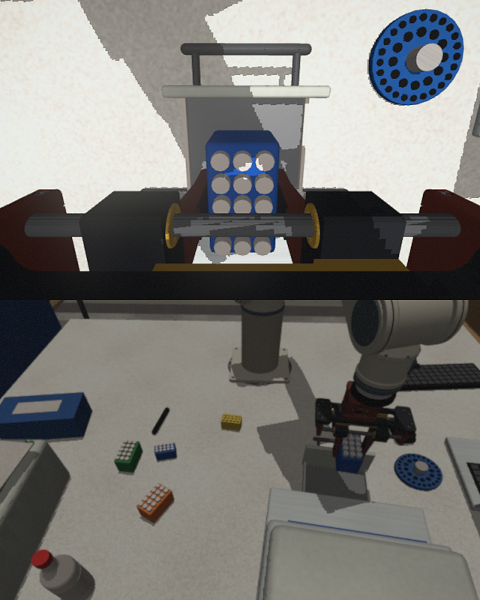

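Wrist view: the rack hangs upright between the jaws over the drawer, the white panel's centre is at (246,92) and the handle's at (246,48). The drawer centre is about 3.5 mm towards tool +x, so I'll shift and lower.

```bash
python3 -m inch '[{"tx":0.35,"ty":0,"tz":2,"ax":0,"ay":0,"az":0,"jaw":0.3},{"tx":0,"ty":0,"tz":3.5,"ax":0,"ay":0,"az":0,"jaw":0.3},{"tx":0,"ty":0,"tz":3,"ax":0,"ay":0,"az":0,"jaw":0.3},{"tx":0,"ty":0,"tz":2,"ax":0,"ay":0,"az":0,"jaw":0.3},{"tx":0,"ty":0,"tz":0.8,"ax":0,"ay":0,"az":0,"jaw":0.3},{"tx":0,"ty":0,"tz":0.3,"ax":0,"ay":0,"az":0,"jaw":0.3},{"tx":0,"ty":0,"tz":0,"ax":0,"ay":0,"az":0,"jaw":0.3},{"tx":0,"ty":0,"tz":0,"ax":0,"ay":0,"az":0,"jaw":0.3}]'
```

```text
t: 6.9
ee_pos: [572.3, 195.7, 46.6]
orientation: [2.343, 2.091, 0.002]
ft_force: [-0.4, -0.4, -1.3]
width: 46.0
```

```bash
python3 -m inch '[{"tx":0,"ty":0,"tz":0.1,"ax":0,"ay":0,"az":0,"jaw":0.3},{"tx":0,"ty":0,"tz":0.1,"ax":0,"ay":0,"az":0,"jaw":0.3},{"tx":0,"ty":0,"tz":0,"ax":0,"ay":0,"az":0,"jaw":0.3}]'
```

```text
t: 7.28
ee_pos: [571.9, 195.6, 44.1]
orientation: [2.344, 2.092, 0.001]
ft_force: [-0.1, -0.8, 2.6]
width: 46.1
```

```bash
python3 -m inch '[{"tx":0,"ty":0,"tz":0,"ax":0,"ay":0,"az":0,"jaw":0.85},{"tx":0,"ty":0,"tz":0,"ax":0,"ay":0,"az":0,"jaw":0.85},{"tx":0,"ty":0,"tz":0,"ax":0,"ay":0,"az":0,"jaw":0.85},{"tx":0,"ty":0,"tz":0,"ax":0,"ay":0,"az":0,"jaw":0.85},{"tx":0,"ty":0,"tz":-1.5,"ax":0,"ay":0,"az":0,"jaw":0.85},{"tx":0,"ty":0,"tz":-4,"ax":0,"ay":0,"az":0,"jaw":0.85},{"tx":0,"ty":0,"tz":-4,"ax":0,"ay":0,"az":0,"jaw":0.85},{"tx":0,"ty":0,"tz":-3,"ax":0,"ay":0,"az":0,"jaw":0.85},{"tx":0,"ty":-4,"tz":0,"ax":0,"ay":0,"az":0,"jaw":0.85},{"tx":0,"ty":-5,"tz":0,"ax":0,"ay":0,"az":0,"jaw":0.5},{"tx":0,"ty":-5,"tz":0,"ax":0,"ay":0,"az":0,"jaw":0.5},{"tx":0,"ty":0,"tz":0,"ax":0,"ay":0,"az":0,"jaw":0.5}]'
python3 - <<'E'
from h import *
o=get_obs(); im,d=viewer.get_image("scene"); im2,d2=viewer.get_image("top"); W=cloud("scene",d); W2=cloud("top",d2); np.savez("s3.npz",W=W,W2=W2)
save("s3.png",np.vstack([im[100:300,360:600],im2[110:260,120:300][:,:][:, :180].repeat(1,0) if 0 else cv2.resize(im2[110:260,120:300],(240,200))]),2.5 if 0 else 1.4)
a0=np.radians(83.5); e=np.array([np.sin(a0),-np.cos(a0)]); f=np.array([np.cos(a0),np.sin(a0)])
print("tcp",o["t"],o["ee_pos"],o["ee_pos"][:2]@e,o["ee_pos"][:2]@f,o["width"])
for n,w in(("scene",W),("top",W2)):
    X=w[...,:2]@e;Y=w[...,:2]@f;Z=w[...,2]
    s=(Z>66)&(Z<90)&(abs(X-546)<60)&(abs(Y-257)<65); print(n,s.sum(),np.percentile(X[s],[3,97]).round(),np.percentile(Y[s],[3,97]).round(),np.percentile(Z[s],[5,50,95]).round())
    s=(abs(Z-100)<5)&(abs(X-478)<30)&(abs(Y-257)<85); print(" panel",np.percentile(X[s],[3,50,97]).round())
E
```

```text
t: 8.78
ee_pos: [429.5, 211.2, 169.4]
orientation: [-2.341, -2.094, 0.002]
ft_force: [-0.1, -1.0, 0.1]
width: 47.6
tcp 8.775 [429.48042548 211.1931052  169.40782239] 402.81192508374954 258.45408985851424 47.61120529541307
scene 1038 [515. 588.] [237. 280.] [70. 78. 84.]
 panel [473. 480. 485.]
top 850 [510. 585.] [236. 280.] [73. 79. 86.]
 panel [472. 478. 484.]
```

View pics/s3.png

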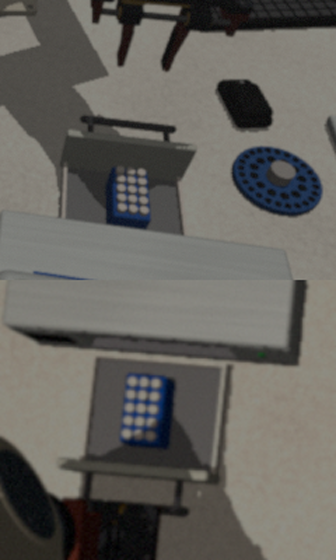

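The rack stands upright in the drawer, centred and lengthwise: top z≈84, x 510–588, y 236–280 in drawer axes. The hand is in front of the handle, so I'll lower and push.

```bash
python3 -m inch '[{"tx":0,"ty":0,"tz":4,"ax":0,"ay":0,"az":0,"jaw":0.5},{"tx":0,"ty":0,"tz":4,"ax":0,"ay":0,"az":0,"jaw":0.5},{"tx":0,"ty":0,"tz":2.4,"ax":0,"ay":0,"az":0,"jaw":0.5},{"tx":0,"ty":0,"tz":0,"ax":0,"ay":0,"az":0,"jaw":0.5},{"tx":0,"ty":0.5,"tz":0,"ax":0,"ay":0,"az":0,"jaw":0.5},{"tx":0,"ty":0.5,"tz":0,"ax":0,"ay":0,"az":0,"jaw":0.5},{"tx":0,"ty":0.4,"tz":0,"ax":0,"ay":0,"az":0,"jaw":0.5},{"tx":0,"ty":0.4,"tz":0,"ax":0,"ay":0,"az":0,"jaw":0.5},{"tx":0,"ty":0.4,"tz":0,"ax":0,"ay":0,"az":0,"jaw":0.5},{"tx":0,"ty":0.4,"tz":0,"ax":0,"ay":0,"az":0,"jaw":0.5}]'
```

```text
t: 10.12
ee_pos: [458.5, 208.4, 64.7]
orientation: [-2.344, -2.092, 0.0]
ft_force: [-1.4, 0.6, 1.5]
width: 44.1
```

```bash
python3 -m inch '[{"tx":0,"ty":0.6,"tz":0,"ax":0,"ay":0,"az":0,"jaw":0.5},{"tx":0,"ty":0.8,"tz":0,"ax":0,"ay":0,"az":0,"jaw":0.5},{"tx":0,"ty":1,"tz":0,"ax":0,"ay":0,"az":0,"jaw":0.5},{"tx":0,"ty":1,"tz":0,"ax":0,"ay":0,"az":0,"jaw":0.5},{"tx":0,"ty":1,"tz":0,"ax":0,"ay":0,"az":0,"jaw":0.5},{"tx":0,"ty":1,"tz":0,"ax":0,"ay":0,"az":0,"jaw":0.5},{"tx":0,"ty":1,"tz":0,"ax":0,"ay":0,"az":0,"jaw":0.5},{"tx":0,"ty":1,"tz":0,"ax":0,"ay":0,"az":0,"jaw":0.5},{"tx":0,"ty":1,"tz":0,"ax":0,"ay":0,"az":0,"jaw":0.5},{"tx":0,"ty":0.8,"tz":0,"ax":0,"ay":0,"az":0,"jaw":0.5}]'
```

```text
t: 11.38
ee_pos: [550.4, 197.9, 64.6]
orientation: [-2.344, -2.092, 0.0]
ft_force: [-2.4, -1.9, 0.7]
width: 43.8
```

Run:
```python
from h import *
a0=np.radians(83.5); e=np.array([np.sin(a0),-np.cos(a0)]); f=np.array([np.cos(a0),np.sin(a0)])
o=get_obs(); print(o["t"],o["ee_pos"][:2]@e,o["ee_pos"][:2]@f,o["ft_force"])
for n in("scene","top","wrist"):
    C=cal(n); im,d=viewer.get_image(n); w=cloud(n,d,C)
    X=w[...,:2]@e;Y=w[...,:2]@f;Z=w[...,2]
    s=(abs(Z-100)<6)&(X>500)&(X<640)&(abs(Y-257)<85)&(abs(abs(Y-257)-70)<12)&(d>0); print(n,s.sum(),"panel",np.percentile(X[s],[3,50,97]).round() if s.sum()>9 else "")
```

```text
11.375 524.4592887044732 258.9549319982896 [-2.43142375 -1.93881468  0.65648598]
scene 187 panel [579. 587. 591.]
top 68 panel [579. 585. 623.]
wrist 0 panel
```

```bash
python3 -m inch '[{"tx":0,"ty":0.6,"tz":0,"ax":0,"ay":0,"az":0,"jaw":0.5},{"tx":0,"ty":0.6,"tz":0,"ax":0,"ay":0,"az":0,"jaw":0.5},{"tx":0,"ty":0.6,"tz":0,"ax":0,"ay":0,"az":0,"jaw":0.5},{"tx":0,"ty":0.5,"tz":0,"ax":0,"ay":0,"az":0,"jaw":0.5},{"tx":0,"ty":0.3,"tz":0,"ax":0,"ay":0,"az":0,"jaw":0.5},{"tx":0,"ty":0.2,"tz":0,"ax":0,"ay":0,"az":0,"jaw":0.5},{"tx":0,"ty":0.2,"tz":0,"ax":0,"ay":0,"az":0,"jaw":0.5}]'
```

```text
t: 12.4
ee_pos: [579.7, 194.7, 64.7]
orientation: [-2.344, -2.092, -0.0]
ft_force: [-0.9, 1.3, 0.2]
width: 44.1
```

```bash
python3 -m inch '[{"tx":0,"ty":0.2,"tz":0,"ax":0,"ay":0,"az":0,"jaw":0.5},{"tx":0,"ty":0.1,"tz":0,"ax":0,"ay":0,"az":0,"jaw":0.5},{"tx":0,"ty":0.1,"tz":0,"ax":0,"ay":0,"az":0,"jaw":0.5}]'; python3 -m inch '[{"tx":0,"ty":0.1,"tz":0,"ax":0,"ay":0,"az":0,"jaw":0.5},{"tx":0,"ty":0.1,"tz":0,"ax":0,"ay":0,"az":0,"jaw":0.5}]'
```

```text
t: 12.78
ee_pos: [583.6, 194.2, 64.7]
orientation: [-2.344, -2.092, -0.0]
ft_force: [-1.7, 0.9, 1.2]
width: 44.0
t: 13.02
ee_pos: [583.7, 194.1, 64.6]
orientation: [-2.342, -2.09, 0.005]
ft_force: [-9.4, 3.8, 7.6]
width: 44.1
```

```bash
python3 -m inch '[{"tx":0,"ty":0.1,"tz":0,"ax":0,"ay":0,"az":0,"jaw":0.5},{"tx":0,"ty":0,"tz":0,"ax":0,"ay":0,"az":0,"jaw":0.5}]'
python3 - <<'E'
from h import *
a0=np.radians(83.5); e=np.array([np.sin(a0),-np.cos(a0)]); f=np.array([np.cos(a0),np.sin(a0)])
o=get_obs(); print(o["t"],o["ee_pos"],o["ee_pos"][:2]@e,o["ft_force"])
E
```

```text
t: 13.28
ee_pos: [583.7, 194.1, 64.6]
orientation: [-2.342, -2.089, 0.007]
ft_force: [-12.0, 4.6, 8.6]
width: 44.0
13.275 [583.71369298 194.11532596  64.57022647] 557.9870183737731 [-11.99283763   4.59713228   8.62006615]
```

The arm has stalled at about 12 N after roughly 141 mm of travel, consistent with the stop. I'll back off, rise and check.

```bash
python3 -m inch '[{"tx":0,"ty":-0.6,"tz":0,"ax":0,"ay":0,"az":0,"jaw":0.5},{"tx":0,"ty":-2.5,"tz":0,"ax":0,"ay":0,"az":0,"jaw":0.5},{"tx":0,"ty":-4,"tz":0,"ax":0,"ay":0,"az":0,"jaw":0.5},{"tx":0,"ty":-3,"tz":-3,"ax":0,"ay":0,"az":0,"jaw":0.5},{"tx":0,"ty":-3,"tz":-4,"ax":0,"ay":0,"az":0,"jaw":1},{"tx":0,"ty":-2,"tz":-4,"ax":0,"ay":0,"az":0,"jaw":1},{"tx":0,"ty":0,"tz":-3,"ax":0,"ay":0,"az":0,"jaw":1},{"tx":0,"ty":0,"tz":0,"ax":0,"ay":0,"az":0,"jaw":1}]'
python3 - <<'E'
from h import *
a0=np.radians(83.5); e=np.array([np.sin(a0),-np.cos(a0)]); f=np.array([np.cos(a0),np.sin(a0)])
o=get_obs(); print(o["t"],o["ft_force"])
ims=[]
for n in("scene","top"):
    C=cal(n); im,d=viewer.get_image(n); w=cloud(n,d,C); ims.append(im)
    X=w[...,:2]@e;Y=w[...,:2]@f;Z=w[...,2]
    s=(abs(Z-100)<5)&(X>560)&(X<660)&(abs(Y-257)<80)&(d>0); print(n,s.sum(),"panel",np.percentile(X[s],[3,50,97]).round(1) if s.sum()>9 else "")
    s=(abs(Z-113)<5)&(X>590)&(X<730)&(abs(Y-257)<80)&(d>0); print("deck",np.percentile(X[s],[1,3,50,97]).round(1))
    s=(abs(Z-88)<5)&(X>520)&(X<605)&(abs(Y-257)<60)&(d>0); print("handle",s.sum(),np.percentile(X[s],[3,50,97]).round(1) if s.sum()>9 else "")
save("end.png",np.vstack([cv2.resize(ims[0][130:330,340:600],(520,400)),cv2.resize(ims[1][90:240,110:305],(520,400))]),0.74)
E
```

```text
t: 14.28
ee_pos: [438.4, 211.6, 207.1]
orientation: [2.342, 2.091, 0.009]
ft_force: [0.0, -0.8, -0.1]
width: 80.6
14.275 [ 0.03429368 -0.83444987 -0.10665546]
scene 248 panel [612.1 615.4 618.2]
deck [626.2 628.2 664.7 697.3]
handle 522 [573.  580.2 600.8]
top 458 panel [611.6 617.1 623.3]
deck [624.7 626.6 676.3 726.7]
handle 361 [571.4 577.7 602. ]
```

View pics/end.png

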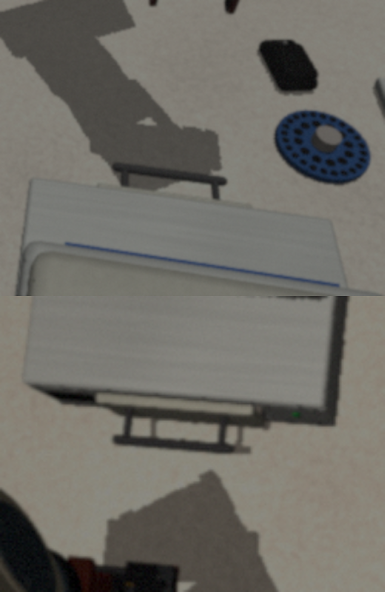

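The panel's back (x≈623) is flush with the analyser face (x≈625), so the drawer is at its stop. The hand is clear, with no contact force.

```bash
python3 -c "
from workcell import ctrl; print(ctrl.close_job())"
```

```text
the job is handed in; nothing more can be done
None
```

The large blue rack is in the analyser's sample drawer, upright and lengthwise along the drawer's travel, and the drawer is pushed shut. I handed the job in at about 14.3 s.

- **Rack placing:** after release I measured it upright, about 1 mm from the drawer floor's centre, with its caps at about z = 84 mm. I could not see it again once the drawer was shut. The push was slow, and nothing resisted it before the stop.
- **Drawer shut:** the drawer moved about 140 mm and then stalled at about 12 N. The front panel's back then read about 623 mm along the drawer's travel and the analyser's face about 625 mm. That is flush within the 2 mm calibration error. I take the 5 mm short of 145 mm to be because the drawer did not start fully open.
- **Hand clear:** the gripper is open and well away from everything, and the wrist force reads about zero.
- **Camera disagreement:** the top and wrist cameras differed by 2–4 mm on the rack and the drawer. I steered between their readings.
- **Refused move:** the first move command was refused because its rows left out some fields. It moved nothing.

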